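Clear the pile off the lace pattern

ROBOT

A 6-joint arm with a two-finger parallel gripper is mounted at the origin on the work surface. World frame = base frame: x ahead of the robot, y to its left, z up, the work surface at z = 0. Lengths are in mm, angles in degrees, forces in N, time in s.
With the tool pointing down it reaches from about 350 to 850 mm from the base axis. Payload 8.1 kg.
Tool frame: the origin (TCP) lies midway between the tips of the shut fingers; the grasp point (between the pads) lies 19 mm behind it; z points along the fingers, y is the direction in which the jaws open and shut (so a half turn about z gives the same grasp; the last joint's range is limited). The gripper opens to 85 mm and grips with 20 to 120 N. Pads are 22 mm wide; open, the fingers measure 114 mm over their backs; the gripper's body (76 mm by 85 mm) begins 54 mm behind the grasp point. The pads swing forward as they close: fully open they stand 13 mm farther back than shut.
Start: joints at [-68.892, 7.471, 85.268, -0, 87.261, -4.893], TCP at [263.05, -539.268, 231.292] pointing down, gripper open.
Joint ranges: [-169.43, 169.43], [-51.17, 129.36], [1.28, 143.12], [-76.62, 256.62], [0, 156.53], [-152.29, 152.29]. Speed limits (degrees/s): [136.94, 136.94, 159.86, 180, 180, 180].

INTERFACE

Orientations are given as [roll, pitch, yaw] about the fixed x, y, z axes, in that order (R = Rz(yaw) Ry(pitch) Rx(roll)).
In Python, from bench import telemetry, snapshot, camera_params, job gives the robot as it stands. The module is installed in compiled form; this text tells all that it offers.
- The arm moves only by the shell command python3 -m jog 'ROWS' [FORCE]. ROWS is JSON, a list that holds one entry, the list of rows, each a list of 7 numbers: the shift along the tool's x, y, z in units of 50 mm (1.0 is 50 mm), then the turn, a rotation vector about the tool's x, y, z in units of 2 pi rad (1.0 is 2 pi rad), then the opening, from 0 (shut) to 1 (fully open). In form: [[[dx, dy, dz, rx, ry, rz, claw], ...]]. A call has 1 to 12 rows; each row shifts and turns the commanded pose from where the row before left it, along the tool's axes as they then stand; what a row does not reach is not made up. A row lasts 1/8 s, in which the tool goes at most 62.5 mm and 10.7 degrees, less where a joint would pass 70% of its speed; a pose out of reach is approached as far as the arm can. A call with a number of a shift or a turn outside -1 to 1 is refused whole. A call with a gripper value outside its range is refused whole. The fingers move at their own pace and stop on an object; FORCE is the grip in N (left out, the last holds). Time passes only in rows, so rows that do not move let the fingers close. It gives the time, the measured TCP pose, the force and the opening at its end, in the units of the state.
- telemetry.sense(): the state, without advancing time (a new reading comes with each control period).
- snapshot(name): name is "side" or "top" or "wrist"; returns (picture, depth): 400x640x3 uint8, red, green, blue; 400x640 float32, mm along the optical axis (not along the pixel's ray), 0 where there is no reading.
- camera_params(name): a dict with "K" (3x3 intrinsics, pixels), "extrinsics" (4x4, takes a point from camera to world coordinates). Camera axes: x right, y down, z forward; pixel columns grow to the right and rows downward; lengths in mm; the calibration is good to about 2 mm. A picture is of the moment at which its call begins: read the wrist's pose just before it. camera_params takes no time and is no camera call; for the wrist camera it gives the pose at the moment of the call.
- job.hand_in(): hands the job in, once; it reports no verdict.
The state is a dict: "time": time; "joint_pos": joint angles; "qd": joint speeds; "joint_efforts": joint torques, N m; "tool_pos": TCP position; "tcp_rot": TCP orientation; "ft_force": force on the tool from outside, world axes, zero at the start; "wrist_torque": the same for the moment, N m; "finger_gap": finger opening in mm.
Only numpy, scipy, OpenCV 4.12 (cv2) and the standard library are available. Lean on these libraries where they do the work, as an engineer would, in place of code of your own. Each camera call takes 0.05 s, during which the arm holds its last target. There are 200 camera calls.

TASK

Clear the pile that stands on the lace pattern and put each thing back with its own kind: the bead jar upright in the empty hole of the jar rack, the reel upright on the bare spindle of the thread stand, the pin tin flat in the empty well of the tin board, and the bobbin box flat in the empty bay of the bobbin tray. Set each thing down on its place, fully home, and let nothing drop or topple from the pile.

Things in the scene. Friction and masses are not known exactly. Their poses are not given: they have to be found in the camera images.
- bead_jar: Bead jar, at first on top of the pile: small round glass jar of green beads with a gold screw cap, 36 mm in diameter, 46 mm tall, about 90 g. Origin at the centre of its underside, z up.
- reel: Reel of dark red thread, second from the top (under the jar, on the pin tin): pale wooden flanges, full of thread, 50 mm in diameter, 46 mm tall, standing upright, with a 22 mm bore right through; about 70 g. Origin at the centre of its underside, z up.
- pin_tin: Pin tin, third from the top (under the reel, on the bobbin box): flat round steel tin with a dark blue lid and a cream disc on it, 66 mm in diameter, 30 mm tall, about 120 g, closed. Origin at the centre of its underside, z up.
- bobbin_box: Bobbin box, at the bottom of the pile, on the teal pattern card that lies flat on the table: closed clear plastic box full of wooden lace bobbins, 112 mm (its x) by 60 mm (its y) by 30 mm tall, about 160 g. Origin at the centre of its underside, z up.
- jar_rack: Bead-jar rack, fixed: pale beech block 72 mm wide, 18 mm thick, with three round holes in a row, 60 mm apart. The far two hold jars (blue, yellow; tops 52 mm above the table). The one nearest the robot is vacant: 52 mm in diameter, dark floor 6 mm above the table (12 mm deep). Origin: table level, under the vacant hole's centre; x runs from it along the row, away from the robot within 6 degrees.
- thread_stand: Thread stand, fixed: grey base 76 mm wide, 14 mm thick, three upright steel spindles in a row, 80 mm apart, 8 mm thick, tips 67 mm above the table. The far two carry reels (cream, beige; tops 60 mm). The one nearest the robot is bare; a reel on it rests on the base, 14 mm above the table. Origin: table level, on the bare spindle's axis; x runs from it along the row, away from the robot within 6 degrees.
- tin_board: Pin-tin board, fixed: dark walnut, 98 mm wide, 11 mm thick, with three shallow round wells in a row, 84 mm apart. The far two hold tins (green, cream lids; tops 35 mm above the table). The one nearest the robot is vacant: 80 mm in diameter, light floor 5 mm above the table (6 mm deep). Origin: table level, under the vacant well's centre; x runs from it along the row, away from the robot within 6 degrees.
- bobbin_tray: Bobbin tray, fixed: open beech tray, blue lining, 284 x 142 mm, walls 6 mm thick, tops 17 mm above the table, two bays in a row. The far bay holds two bobbin boxes (tops 35 mm). The one nearest the robot is empty: inside 133 mm (x) by 130 mm (y), floor 5 mm above the table. Origin: table level, under the empty bay's middle (within 2 mm); x runs from it along the row, away from the robot within 6 degrees.

How it is judged (in metres and radians):
At the end, for the whole second after the job is handed in: All at rest, released, upright (tilt under 0.05 to 0.08 rad) and down within 4 to 6 mm of the floor of its place: jar in the vacant hole (12 mm from its centre), reel on the bare spindle (11 mm), tin in the vacant well (11 mm), box between the walls of the empty bay (40 mm from its middle) (horizontal distance between bobbin_box and bobbin_tray below 0.04 m and z of bobbin_box in the frame of bobbin_tray below 0.011 m and angle between bobbin_box's own z axis and vertical below 0.06 rad and linear speed of each of bobbin_box, pin_tin, reel, bead_jar below 0.02 m/s and angular speed of each of bobbin_box, pin_tin, reel, bead_jar below 0.3 rad/s and horizontal distance between pin_tin and tin_board below 0.011 m and z of pin_tin in the frame of tin_board below 0.009 m and angle between pin_tin's own z axis and vertical below 0.05 rad and horizontal distance between reel and thread_stand below 0.011 m and z of reel in the frame of thread_stand below 0.019 m and angle between each of reel, bead_jar's own z axis and vertical below 0.08 rad and horizontal distance between bead_jar and jar_rack below 0.012 m and z of bead_jar in the frame of jar_rack below 0.011 m); the robot touches nothing.
It fails at once if the bobbin box is dropped or knocked down (moves faster than 0.9 m/s, as after a fall of 4 cm, while not held by the fingers) (linear speed of bobbin_box above 0.9 m/s and contact force between the fingers and bobbin_box below 0.05 N).
It fails at once if the pin tin is dropped or knocked down (moves faster than 0.9 m/s, as after a fall of 4 cm, while not held by the fingers) (linear speed of pin_tin above 0.9 m/s and contact force between the fingers and pin_tin below 0.05 N).
It fails at once if the reel is dropped or knocked down (moves faster than 0.9 m/s, as after a fall of 4 cm, while not held by the fingers) (linear speed of reel above 0.9 m/s and contact force between the fingers and reel below 0.05 N).
It fails at once if the bead jar is dropped or knocked down (moves faster than 0.9 m/s, as after a fall of 4 cm, while not held by the fingers) (linear speed of bead_jar above 0.9 m/s and contact force between the fingers and bead_jar below 0.05 N).
It also fails if it takes over 102 s, if anything falls off the work surface, if the arm or the gripper's body presses on something with over 40 N, if the wrist force passes 120 N, or if a joint passes its speed limit or range.

## Working session

There is one attempt and no reset: what is moved stays moved. The work goes in short steps, Python scripts to look and compute and a shell command to move; the robot and the scene stay as the last step left them, time stands still between calls to the robot, and variables do not carry over. Pictures are saved under pics/ and viewed, about 12 in all and at most 16, crops included, and the job is handed in when it is done.

```bash
mkdir -p pics; ls; cat > h.py <<'E'
import numpy as np, cv2, json
from bench import telemetry, snapshot, camera_params, job
from scipy.spatial.transform import Rotation as R
def shot(n,fn=None):
    p=camera_params(n); im,d=snapshot(n); K=np.array(p["K"]);T=np.array(p["extrinsics"])
    if fn: cv2.imwrite("pics/"+fn,im[:,:,::-1])
    return im,d,K,T
def cloud(d,K,T):
    v,u=np.mgrid[0:d.shape[0],0:d.shape[1]]
    P=np.stack([(u-K[0,2])/K[0,0]*d,(v-K[1,2])/K[1,1]*d,d],-1)
    return P@T[:3,:3].T+T[:3,3]
E
python3 - <<'E'
from h import *
for n in("top","side"):
    im,d,K,T=shot(n,n+"0.png"); print(n,K.tolist(),T.round(3).tolist()); np.savez(n+"0.npz",im=im,d=d,K=K,T=T)
print(telemetry.sense())
E
```

```text
pics
top [[412.1379691105355, 0.0, 317.86479419699697], [0.0, 412.1379691105355, 199.97815230127145], [0.0, 0.0, 1.0]] [[0.012, -0.982, 0.187, 407.794], [-1.0, -0.01, 0.012, -4.951], [-0.01, -0.187, -0.982, 880.369], [0.0, 0.0, 0.0, 1.0]]
side [[462.887548516481, 0.0, 318.54840215632265], [0.0, 462.887548516481, 199.80527153817764], [0.0, 0.0, 1.0]] [[-0.886, -0.293, 0.359, 227.853], [-0.463, 0.543, -0.7, 643.22], [0.01, -0.787, -0.617, 658.424], [0.0, 0.0, 0.0, 1.0]]
{'time': 0.1, 'joint_pos': array([-6.88908284e+01,  7.50976605e+00,  8.53242338e+01,  2.74126942e-03,
        8.72612863e+01, -4.89339316e+00]), 'qd': array([ 0.04816398, -0.02368662, -0.14185987,  0.02291578, -0.06280934,
        0.07998979]), 'joint_efforts': array([ 1.72286265e-03, -5.70949459e+01, -5.01942766e+01, -1.09102605e-04,
        8.02908442e-03, -6.28535918e-05]), 'tool_pos': array([ 262.89958296, -538.78268766,  230.34846593]), 'tcp_rot': array([-1.79905295e+02, -1.08560395e-02,  2.60024225e+01]), 'ft_force': array([-0.06997717, -0.5376339 , -0.14941007]), 'wrist_torque': array([ 0.03261555, -0.01029268,  0.02994789]), 'finger_gap': 85.49711094273755}
```

View pics/top0.png

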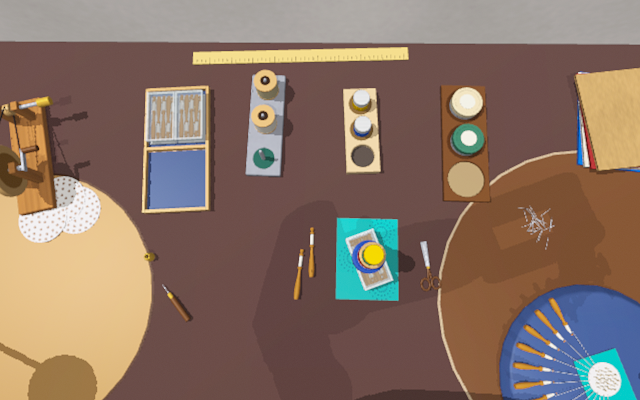

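View pics/side0.png

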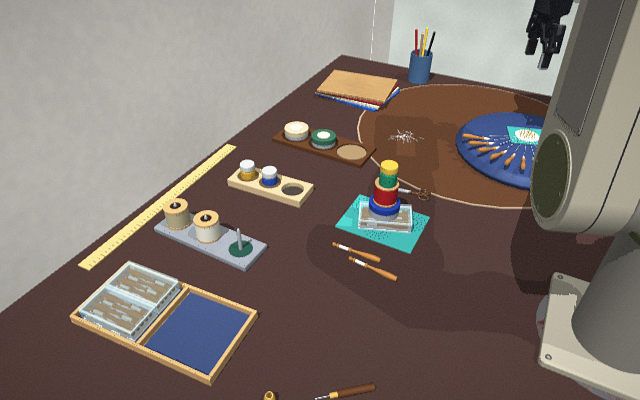

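The top view shows the pile at about (373,255) with the box turned about 25°. The empty places are the tray bay (177,180), spindle (263,158), hole (362,156) and well (465,179). I'll measure them next.

```bash
python3 - <<'E'
from h import *
for n in("top","side"):
    z=np.load(n+"0.npz"); im,d,K,T=z['im'],z['d'],z['K'],z['T']; P=cloud(d,K,T); valid=d>0
    hsv=cv2.cvtColor(im,cv2.COLOR_RGB2HSV)
    print(n,"valid",valid.mean())
    # table check
    m=valid&(abs(P[...,0]-560)<15)&(abs(P[...,1]-120)<10);print("table z",np.median(P[m][:,2]),P[m][:,2].std(),m.sum())
    near=valid&(abs(P[...,0]-420)<110)&(abs(P[...,1]+110)<110)
    hs=P[near][:,2];print(np.histogram(hs,bins=np.arange(-5,170,5)))
    for lo,hi in((145,160),(101,111),(55,66),(26,35)):
        m=near&(P[...,2]>lo)&(P[...,2]<hi)
        if m.sum()<5: continue
        q=P[m]; c,r=cv2.minEnclosingCircle(q[:,:2].astype(np.float32)); print(lo,hi,m.sum(),"mean",q.mean(0).round(1),"medz",np.median(q[:,2]).round(1),"circ",np.round(c,1),round(r,1),"rect",cv2.minAreaRect(q[:,:2].astype(np.float32)))
E
```

```text
top valid 0.99590234375
table z -0.06721376171611837 1.4395463036929965 124
(array([5602, 3766,   41,    6,    9,   10,  575,  225,    2,    0,    2,
          6,  198,   90,    3,    5,    3,    5,    9,    1,    3,   85,
        100,    3,   10,    6,    7,    8,    2,    4,   50,  278,    0,
          0]), array([ -5,   0,   5,  10,  15,  20,  25,  30,  35,  40,  45,  50,  55,
        60,  65,  70,  75,  80,  85,  90,  95, 100, 105, 110, 115, 120,
       125, 130, 135, 140, 145, 150, 155, 160, 165]))
145 160 328 mean [451.9 -94.  151.2] medz 151.3 circ [452.  -94.3] 17.8 rect ((452.2468566894531, -94.24249267578125), (33.43251419067383, 35.215965270996094), 0.06756377220153809)
101 111 184 mean [452.8 -94.9 105.1] medz 105.2 circ [454.  -97.2] 24.8 rect ((454.1009216308594, -96.94921875), (46.9141960144043, 48.52467727661133), 88.92259979248047)
55 66 289 mean [447.7 -84.5  59.3] medz 59.2 circ [452.9 -95.7] 32.9 rect ((451.47344970703125, -92.05889129638672), (64.75799560546875, 58.03656768798828), 24.863624572753906)
26 35 787 mean [ 444.6 -101.4   29.2] medz 29.2 circ [ 450.1 -
[... 635 characters left out ...]
 mean [450.8 -91.2 152.2] medz 153.3 circ [451.4 -94. ] 19.2 rect ((452.1746520996094, -93.81739044189453), (34.32080841064453, 35.72602844238281), 41.40343475341797)
101 111 161 mean [450.7 -85.4 106.7] medz 107.3 circ [453.1 -96.6] 24.9 rect ((451.6783142089844, -91.51166534423828), (47.229713439941406, 38.91462707519531), 17.42045783996582)
55 66 273 mean [448.4 -81.   60.9] medz 61.1 circ [452.3 -95. ] 34.0 rect ((450.157958984375, -89.99777221679688), (64.71024322509766, 52.990631103515625), 21.578596115112305)
26 35 556 mean [443.7 -94.8  31.2] medz 31.4 circ [ 450.7 -102.9] 63.7 rect ((449.6314697265625, -100.18992614746094), (112.22806549072266, 66.15908813476562), 20.96541404724121)
```

```bash
python3 - <<'E'
from h import *
z=np.load("top0.npz"); im=z['im']
a=cv2.resize(im[205:305,325:425],(600,600),interpolation=cv2.INTER_CUBIC)
cv2.imwrite("pics/crop0.png",a[:,:,::-1])
E
```

```text
(no output)
```

View pics/crop0.png

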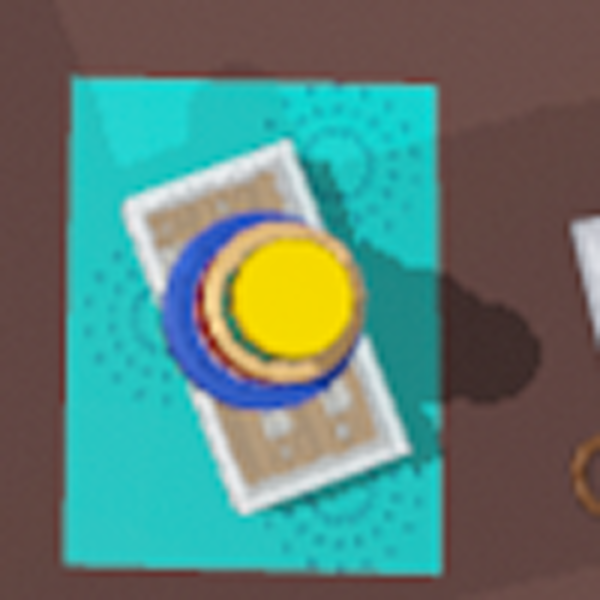

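The crop shows four concentric layers, with the box's long axis running up-left, which gives a yaw of about +21°. Next are the fixtures.

```bash
python3 - <<'E'
from h import *
def rect(q): return cv2.minAreaRect(q[:,:2].astype(np.float32))
def ray(u,v,K,T,zp):
    r=T[:3,:3]@np.array([(u-K[0,2])/K[0,0],(v-K[1,2])/K[1,1],1]); return T[:3,3]+r*(zp-T[2,3])/r[2]
for n in("top","side"):
    z=np.load(n+"0.npz"); im,d,K,T=z['im'],z['d'],z['K'],z['T']; P=cloud(d,K,T); X,Y,Z=P[...,0],P[...,1],P[...,2]
    if n=="top":
        for u,v in((177,180),(263,158),(362,156),(465,179),(266,85),(263,117),(361,128),(361,101),(468,139),(466,103)): print((u,v),P[v,u].round(1))
    hsv=cv2.cvtColor(im,cv2.COLOR_RGB2HSV); np.save(n+"P.npy",P)
E
```

```text
(177, 180) [615.9 314.1   6.4]
(263, 158) [663.4 125.5  20.1]
(362, 156) [674.2 -90.5   5.5]
(465, 179) [ 624.4 -314.1    4.6]
(266, 85) [814.7 119.2  58.6]
(263, 117) [740.7 122.5  61.5]
(361, 128) [722.4 -84.6  49.8]
(361, 101) [784.1 -85.2  48.5]
(468, 139) [ 705.7 -315.3   33.2]
(466, 103) [ 787.1 -314.8   35.3]
```

```bash
python3 - <<'E'
from h import *
def ray(uv,K,T,zp):
    uv=np.asarray(uv,float).reshape(-1,2)
    r=np.c_[(uv[:,0]-K[0,2])/K[0,0],(uv[:,1]-K[1,2])/K[1,1],np.ones(len(uv))]@T[:3,:3].T
    return T[:3,3]+r*((zp-T[2,3])/r[:,2])[:,None]
def comp(m,u,v):
    k,l,s,c=cv2.connectedComponentsWithStats(m.astype(np.uint8)); return (l==l[v,u]),s[l[v,u]]
for n in("top","side"):
    z=np.load(n+"0.npz"); im,d,K,T=z['im'],z['d'],z['K'],z['T']; P=cloud(d,K,T); X,Y,Z=P[...,0],P[...,1],P[...,2]
    hsv=cv2.cvtColor(im,cv2.COLOR_RGB2HSV).astype(int); H,S,V=hsv[...,0],hsv[...,1],hsv[...,2]
    def edge(c,zp,R=None):
        pass
    print("==",n)
    # region masks by xy window, band by height; tops of far items
    def band(x0,x1,y0,y1,lo,hi): return (X>x0)&(X<x1)&(Y>y0)&(Y<y1)&(Z>lo)&(Z<hi)&(d>0)
    for nm,b in dict(rackfar=(760,810,-130,-50,45,58),racknear=(695,750,-130,-50,45,58),reelfar=(780,840,80,170,55,66),reelnear=(715,770,80,170,55,66),tinfar=(750,830,-370,-270,30,41),tinnear=(665,745,-370,-270,30,41)).items():
        m=band(*b); q=P[m]; c,r=cv2.minEnclosingCircle(q[:,:2].astype(np.float32)); print(nm,m.sum(),"circ",np.round(c,1),round(r,1),"z",np.median(q[:,2]).round(1))
    for nm,b in dict(rack=(620,830,-150,-30,12,24),stand=(600,850,60,190,8,22),board=(560,850,-390,-250,6,15)).items():
        m=band(*b); q=P[m]; r=cv2.minAreaRect(q[:,:2].astype(np.float32)); print(nm,m.sum(),[np.round(t,1) for t in r])
    # colour targets
    s=(lambda p: tuple(np.round(cv2.projectPoints(np.array([p],float),cv2.Rodrigues(T[:3,:3].T)[0],-T[:3,:3].T@T[:3,3],K,None)[0].ravel()).astype(int)))
    for nm,p in dict(hole=(670,-88,6),well=(622,-315,5),bay=(616,314,5),felt=(658,112,14),spin=(663,124,67)).items():
        u,v=s(p); print(nm,(u,v),hsv[v,u])
E
```

```text
== top
rackfar 214 circ [792.6 -84.9] 18.1 z 51.0
racknear 219 circ [732.8 -86.7] 17.6 z 51.1
reelfar 327 circ [825.  123.3] 25.1 z 59.3
reelnear 411 circ [746.1 124.7] 25.1 z 59.5
tinfar 681 circ [ 793.3 -316.8] 33.8 z 33.8
tinnear 718 circ [ 709.  -315.5] 33.6 z 34.0
rack 1775 [array([733.4, -87. ]), array([193.5,  72.4]), np.float64(2.1)]
stand 2307 [array([739.5, 125. ]), array([ 76.4, 222.3]), np.float64(88.8)]
board 2852 [array([ 709.5, -315. ]), array([ 99.8, 267.5]), np.float64(88.8)]
hole (np.int64(361), np.int64(158)) [ 12  50 101]
well (np.int64(466), np.int64(180)) [ 19  92 197]
bay (np.int64(177), np.int64(180)) [111 100 176]
felt (np.int64(269), np.int64(161)) [ 83 146 108]
spin (np.int64(261), np.int64(152)) [124  14 129]
== side
rackfar 135 circ [792.6 -84.8] 17.8 z 53.0
racknear 142 circ [733.7 -87.6] 19.0 z 53.0
reelfar 292 circ [824.2 122. ] 25.9 z 61.3
reelnear 368 circ [745.7 123.3] 27.0 z 61.1
tinfar 276 circ [ 794.6 -317.7] 36.6 z 36.2
tinnear 294 circ [ 707.8 -314.1] 34.7 z 36.4
rack 1151 [array([733.5, -87.7]), array([193.5,  76.9]), np.float64(2.5)]
stand 2160 [array([738.1, 124.9]), array([ 78.2, 222.4]), np.float64(88.5)]
board 1350 [array([ 703.4, -320.6]), array([282.8, 121.1]), np.float64(1.5)]
hole (np.int64(293), np.int64(194)) [15 39 79]
well (np.int64(352), np.int64(153)) [ 17  93 197]
bay (np.int64(200), np.int64(332)) [112 126 142]
felt (np.int64(248), np.int64(246)) [ 81 135  98]
spin (np.int64(240), np.int64(229)) [ 4 88 84]
```

```bash
python3 - <<'E'
from h import *
a=np.load("top0.npz")['im'];b=np.load("side0.npz")['im']
f=lambda c:cv2.resize(c,(400,300),interpolation=cv2.INTER_CUBIC)
g=np.vstack([np.hstack([f(a[135:180,235:295]),f(a[135:180,330:390])]),np.hstack([f(b[215:275,205:285]),f(b[160:220,250:330])])])
cv2.imwrite("pics/crop1.png",g[:,:,::-1])
E
```

```text
(no output)
```

View pics/crop1.png

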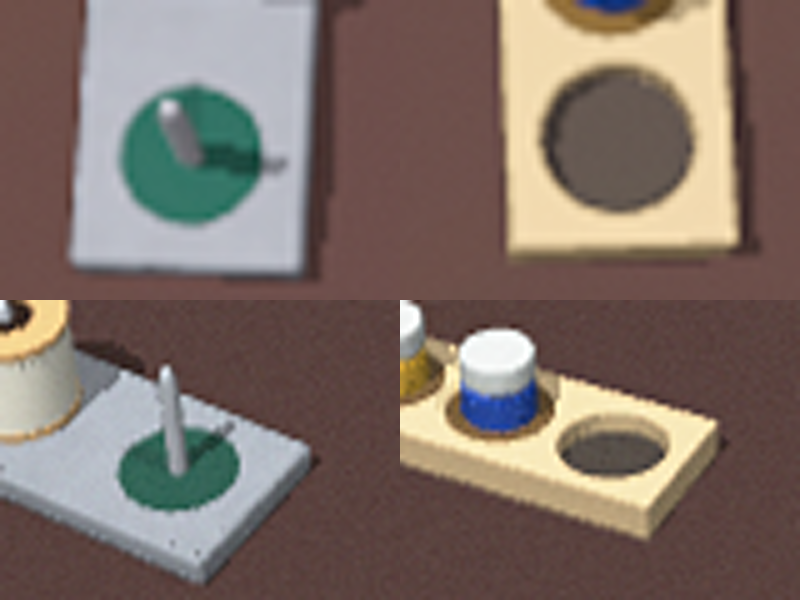

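The crops show a green felt disc with the spindle at its centre, and a dark hole floor with its rim clearly visible. I'll fit those circles.

```bash
python3 - <<'E'
from h import *
def ray(uv,K,T,zp):
    uv=np.asarray(uv,float).reshape(-1,2)
    r=np.c_[(uv[:,0]-K[0,2])/K[0,0],(uv[:,1]-K[1,2])/K[1,1],np.ones(len(uv))]@T[:3,:3].T
    return T[:3,3]+r*((zp-T[2,3])/r[:,2])[:,None]
for n in("top","side"):
    z=np.load(n+"0.npz"); im,d,K,T=z['im'],z['d'],z['K'],z['T']; P=cloud(d,K,T)
    X,Y,Z=P[...,0],P[...,1],P[...,2]
    H,S,V=[c.astype(int) for c in cv2.split(cv2.cvtColor(im,cv2.COLOR_RGB2HSV))]
    win=lambda cx,cy,r:(np.hypot(X-cx,Y-cy)<r)
    ms=dict(felt=((H>65)&(H<95)&(S>90)&win(660,125,45),14),hole=((V<130)&(S<90)&win(673,-89,32),6),rim=(((V<200))&win(673,-89,33),18),
      well=((V>150)&(S>60)&win(624,-314,45),5),bay=((H>105)&(H<122)&(S>80)&win(616,314,110),5))
    print(n)
    for k,(m,zp) in ms.items():
        m=cv2.morphologyEx(m.astype(np.uint8),cv2.MORPH_CLOSE,np.ones((3,3)))
        c=max(cv2.findContours(m,0,1)[0],key=cv2.contourArea)
        q=ray(c[:,0],K,T,zp)[:,:2].astype(np.float32)
        cc,r=cv2.minEnclosingCircle(q); el=cv2.fitEllipse(q)
        print(k,"circ",np.round(cc,1),round(r,1),"ell",np.round(el[0],1),np.round(el[1],1),"rect",[np.round(t,1) for t in cv2.minAreaRect(q)])
# tray outer
    m=(X>500)&(X<850)&(Y>210)&(Y<420)&(Z>11)&(Z<22); print("tray",[np.round(t,1) for t in cv2.minAreaRect(P[m][:,:2].astype(np.float32))])
E
```

```text
top
felt circ [665.5 125.5] 22.8 ell [665.3 125.6] [40.8 43. ] rect [array([666.4, 125.5]), array([43.3, 41.6]), np.float64(1.8)]
hole circ [675.7 -91.1] 24.8 ell [674.8 -90.8] [45.8 47.7] rect [array([674.7, -90.7]), array([47.1, 47. ]), np.float64(23.0)]
rim circ [672.1 -89.7] 25.9 ell [672.2 -89.8] [49.8 50.1] rect [array([672.8, -90.4]), array([49.7, 50. ]), np.float64(0.5)]
well circ [ 624.7 -314.4] 39.6 ell [ 624.6 -314.6] [76.4 77.1] rect [array([ 624.6, -314.1]), array([76.1, 78.2]), np.float64(0.5)]
bay circ [619.2 316.7] 87.1 ell [618.8 316.7] [144.2 145.4] rect [array([618.8, 317.1]), array([125.2, 123.1]), np.float64(3.6)]
tray [array([689.3, 320.4]), array([285.9, 144.7]), np.float64(3.2)]
side
felt circ [667.4 124. ] 23.3 ell [666.5 125.3] [40.3 45.3] rect [array([666.5, 125.1]), array([45.5, 42.5]), np.float64(42.3)]
hole circ [ 680.8 -102.1] 24.4 ell [681.  -99.2] [32.7 48.7] rect [array([679.9, -99.3]), array([48.6, 34.1]), np.float64(18.9)]
rim circ [673.9 -91. ] 25.9 ell [673.7 -90.3] [45.4 50.9] rect [array([673.5, -89.8]), array([51. , 46.2]), np.float64(28.4)]
well circ [ 627.2 -319.6] 38.2 ell [ 628.  -320.6] [68.5 74.1] rect [array([ 627.7, -319.8]), array([74.6, 68.9]), np.float64(28.5)]
bay circ [621.5 312.2] 86.1 ell [622.  312.5] [143.5 145.7] rect [array([622.3, 312.1]), array([124.7, 123.5]), np.float64(3.5)]
tray [array([689.1, 318.7]), array([286.9, 143.9]), np.float64(3.5)]
```

Rough positions: jar (452,−94), reel (453.5,−97), tin (452.6,−95.4), box (449.5,−99) at yaw 21°. The targets are hole (673,−90), spindle (666,125.5), well (624.7,−314.3) and bay (619.5,316) at yaw 3.4°. Row pitches and sizes agree with these. I'll move toward the jar with the tool at yaw 0, so tool x = world x, tool y = −world y and tool z = down.

```bash
python3 -m jog '[[[0,0,0,0,0,0.0241,1],[0.1,-0.24,0,0,0,0.0241,1],[0.2,-0.5,0,0,0,0.0241,1],[0.37,-0.88,0,0,0,0,1],[0.37,-0.88,0,0,0,0,1],[0.37,-0.88,0,0,0,0,1],[0.37,-0.88,0,0,0,0,1],[0.37,-0.88,0,0,0,0,1],[0.37,-0.88,0,0,0,0,1],[0.37,-0.88,0,0,0,0,1],[0.37,-0.88,0,0,0,0,1],[0.2,-0.4,0,0,0,0,1]]]' 60
```

```text
time: 1.6
tool_pos: [428.9, -125.9, 231.0]
tcp_rot: [-180.0, 0.0, 0.1]
ft_force: [0.2, 0.1, -0.4]
finger_gap: 85.7
```

```bash
python3 -m jog '[[[0.23,-0.32,0.1,0,0,0,1],[0.22,-0.3,0.2,0,0,0,1],[0,0,0,0,0,0,1],[0,0,0,0,0,0,1]]]'; python3 - <<'E'
from h import *
print(telemetry.sense()['tool_pos'])
im,d,K,T=shot("wrist","w1.png"); print(T.round(3).tolist()); P=cloud(d,K,T)
for lo,hi in((142,162),(100,111),(55,66),(26,36)):
    m=(d>0)&(np.hypot(P[...,0]-450,P[...,1]+97)<70)&(P[...,2]>lo)&(P[...,2]<hi)
    if m.sum()>10:
        q=P[m];c,r=cv2.minEnclosingCircle(q[:,:2].astype(np.float32));print(lo,m.sum(),np.round(c,1),round(r,1),np.median(q[:,2]).round(1),[np.round(t,1) for t in cv2.minAreaRect(q[:,:2].astype(np.float32))])
E
```

```text
time: 2.1
tool_pos: [450.7, -97.5, 216.3]
tcp_rot: [180.0, 0.0, -0.0]
ft_force: [0.2, 0.2, 0.3]
finger_gap: 84.8
[450.71110948 -97.51021959 216.27662306]
[[-0.0, -0.965, -0.263, 517.328], [-1.0, -0.0, 0.001, -97.785], [-0.001, 0.263, -0.965, 359.569], [0.0, 0.0, 0.0, 1.0]]
142 1656 [451.9 -96.6] 18.0 152.6 [array([452. , -96.5]), array([35.6, 35.1]), np.float64(14.5)]
100 779 [453.8 -99.6] 24.8 106.6 [array([ 460.5, -100.9]), array([49. , 34.9]), np.float64(78.6)]
55 753 [453.  -97.7] 32.8 60.5 [array([462.4, -95.9]), array([46.5, 65.4]), np.float64(11.3)]
26 1596 [ 449.7 -101.5] 63.1 30.5 [array([ 449.6, -102.1]), array([112.3,  60.1]), np.float64(20.8)]
```

View pics/w1.png

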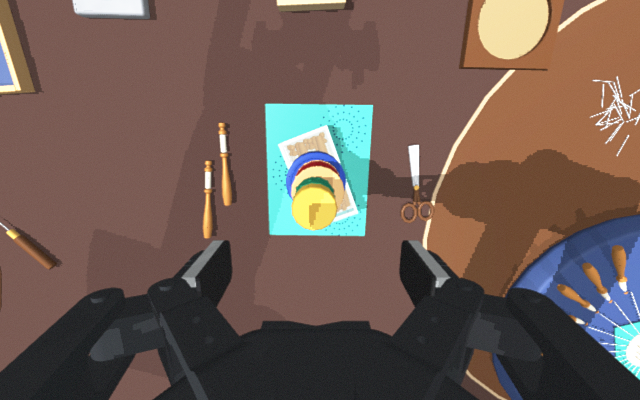

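Wrist view: the jar cap is at (314,206), midway between the fingers (pixel mid about 316). Its y reads 2.4 mm lower than the fixed cameras do, within calibration, so I'll split the difference. Descending to TCP z≈122.

```bash
python3 -m jog '[[[0.03,-0.03,0.3,0,0,0,1],[0,0,0.5,0,0,0,1],[0,0,0.5,0,0,0,1],[0,0,0.4,0,0,0,1],[0,0,0.18,0,0,0,1],[0,0,0,0,0,0,0.6],[0,0,0,0,0,0,0.45],[0,0,0,0,0,0,0.4],[0,0,0,0,0,0,0.35],[0,0,0,0,0,0,0.3],[0,0,0,0,0,0,0.3]]]' 40
```

```text
time: 3.52
tool_pos: [453.3, -96.1, 123.4]
tcp_rot: [179.9, -0.1, -0.0]
ft_force: [-0.9, -1.5, 5.8]
finger_gap: 35.0
```

Gripped at 35 mm. I'll lift it and carry it to the hole.

```bash
python3 -m jog '[[[0,0,-0.1,0,0,0,0.3],[0,0,-0.2,0,0,0,0.3],[0,0,-0.3,0,0,0,0.3],[0.2,0,-0.2,0,0,0,0.3],[0.45,-0.02,0,0,0,0,0.3],[0.6,-0.02,0,0,0,0,0.3],[0.7,-0.02,0,0,0,0,0.3],[0.7,-0.02,0,0,0,0,0.3],[0.7,-0.02,0,0,0,0,0.3],[0.6,-0.02,0,0,0,0,0.3],[0.3,-0.02,0.1,0,0,0,0.3],[0.15,0,0.1,0,0,0,0.3]]]'; python3 -m jog '[[[0,0,0,0,0,0,0.3],[0,0,0,0,0,0,0.3]]]'; python3 - <<'E'
from h import *
print(telemetry.sense()['tool_pos'])
im,d,K,T=shot("wrist","w2.png"); np.savez("w2.npz",im=im,d=d,K=K,T=T)
im,d,K,T=shot("top","t2.png"); np.savez("t2.npz",im=im,d=d,K=K,T=T); P=cloud(d,K,T)
for lo,hi in((100,111),(55,66),(26,36)):
    m=(d>0)&(np.hypot(P[...,0]-450,P[...,1]+97)<70)&(P[...,2]>lo)&(P[...,2]<hi)
    q=P[m];c,r=cv2.minEnclosingCircle(q[:,:2].astype(np.float32));print(lo,m.sum(),np.round(c,1),round(r,1),[np.round(t,1) for t in cv2.minAreaRect(q[:,:2].astype(np.float32))])
E
```

```text
time: 5.03
tool_pos: [673.8, -88.6, 152.0]
tcp_rot: [-180.0, -0.0, -0.0]
ft_force: [0.1, -0.3, -0.8]
finger_gap: 35.1
time: 5.28
tool_pos: [672.2, -88.8, 152.4]
tcp_rot: [-180.0, 0.0, -0.0]
ft_force: [-0.0, -0.1, -1.1]
finger_gap: 35.1
[672.21064775 -88.82949503 152.39805167]
100 0 [0. 0.] 0.0 [array([0., 0.]), array([0., 0.]), np.float64(0.0)]
55 0 [0. 0.] 0.0 [array([0., 0.]), array([0., 0.]), np.float64(0.0)]
26 0 [0. 0.] 0.0 [array([0., 0.]), array([0., 0.]), np.float64(0.0)]
```

View pics/w2.png

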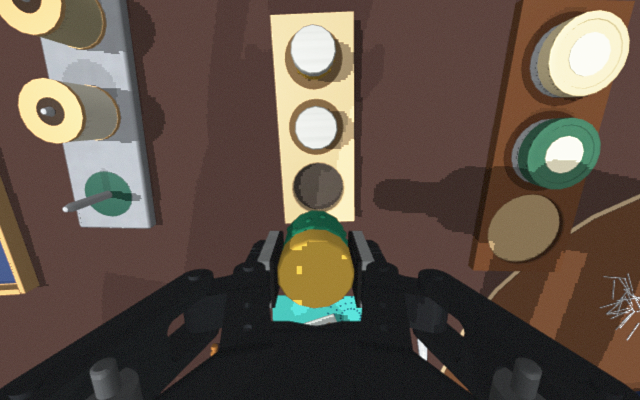

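The jar is held at (317,265), with the hole ahead at (318,185). I'll measure the targets from this wrist view.

```bash
cat >> h.py <<'E'
def ray(uv,K,T,zp):
    uv=np.asarray(uv,float).reshape(-1,2)
    r=np.c_[(uv[:,0]-K[0,2])/K[0,0],(uv[:,1]-K[1,2])/K[1,1],np.ones(len(uv))]@T[:3,:3].T
    return T[:3,3]+r*((zp-T[2,3])/r[:,2])[:,None]
def blob(m,K,T,zp):
    m=cv2.morphologyEx(m.astype(np.uint8),cv2.MORPH_CLOSE,np.ones((3,3)))
    c=max(cv2.findContours(m,0,1)[0],key=cv2.contourArea)
    q=ray(c[:,0],K,T,zp)[:,:2].astype(np.float32); cc,r=cv2.minEnclosingCircle(q); e=cv2.fitEllipse(q)
    return np.round(cc,1),round(r,1),np.round(e[0],1),np.round(e[1],1)
E
python3 - <<'E'
from h import *
z=np.load("w2.npz"); im,d,K,T=z['im'],z['d'],z['K'],z['T']; P=cloud(d,K,T);X,Y,Z=P[...,0],P[...,1],P[...,2]
H,S,V=[c.astype(int) for c in cv2.split(cv2.cvtColor(im,cv2.COLOR_RGB2HSV))]
win=lambda cx,cy,r:(np.hypot(X-cx,Y-cy)<r)
print("table z",np.median(Z[win(700,20,15)]))
print("rim",blob((V<200)&win(673,-91,32),K,T,18))
print("felt",blob((H>65)&(H<95)&(S>90)&win(666,125,45),K,T,14))
print("well",blob((V>90)&(S>60)&win(625,-316,42),K,T,5))
for nm,(x,y,lo,hi) in dict(j1=(733,-87,46,58),j2=(792,-85,46,58),r1=(746,124,55,66),t1=(709,-315,30,41),t2=(793,-317,30,41),cap=(672,-91,155,200)).items():
    m=(d>0)&win(x,y,42)&(Z>lo)&(Z<hi); q=P[m]; c,r=cv2.minEnclosingCircle(q[:,:2].astype(np.float32)); print(nm,m.sum(),np.round(c,1),round(r,1),np.median(q[:,2]).round(1))
u=[290,318,345]
for v in (250,265,280): print([P[v,x].round(1).tolist() for x in u])
E
```

```text
table z 0.8497010780951086
rim (array([ 491.5, -100.1]), 208.3, array([507.5, -94.5]), array([303.1, 338.5]))
felt (array([665.9, 125.7]), 23.3, array([666. , 124.9]), array([43.1, 45.6]))
well (array([ 624.3, -315.8]), 40.3, array([ 624. , -317.2]), array([75.4, 78.9]))
j1 1426 [733.2 -89.4] 17.9 52.6
j2 1790 [780.7 -89.1] 30.2 52.5
r1 3401 [746.4 122.6] 26.0 60.9
t1 4224 [ 709.5 -317.8] 34.3 35.1
t2 5521 [ 793.2 -318.6] 34.1 35.0
cap 8455 [682.1 -90.4] 40.7 181.5
[[683.3, -77.8, 181.0], [683.5, -90.2, 181.2], [682.0, -102.5, 178.3]]
[[676.5, -77.7, 182.1], [676.0, -90.2, 181.1], [676.2, -102.4, 181.4]]
[[668.7, -77.5, 181.6], [669.0, -90.2, 182.2], [669.0, -102.5, 182.1]]
```

Comparing the held jar's wrist reading with the TCP gives a wrist y bias of −1.4 mm. Corrected, the hole is at (673,−90). Shifting slightly and lowering.

```bash
python3 -m jog '[[[0.035,0.024,0.3,0,0,0,0.3],[0,0,0.5,0,0,0,0.3],[0,0,0.5,0,0,0,0.3],[0,0,0.5,0,0,0,0.3],[0,0,0.4,0,0,0,0.3],[0,0,0.2,0,0,0,0.3],[0,0,0.06,0,0,0,0.3],[0,0,0,0,0,0,0.3],[0,0,0.02,0,0,0,0.3],[0,0,0,0,0,0,0.3]]]'
```

```text
time: 6.62
tool_pos: [674.8, -90.1, 29.0]
tcp_rot: [180.0, -0.1, -0.0]
ft_force: [0.1, 0.8, -1.7]
finger_gap: 35.1
```

```bash
python3 -m jog '[[[-0.01,0,0.05,0,0,0,0.3],[0,0,0.03,0,0,0,0.3],[0,0,0.01,0,0,0,0.3],[0,0,0,0,0,0,0.3]]]';  python3 -m jog '[[[0,0,0.015,0,0,0,0.3],[0,0,0,0,0,0,0.3]]]'
```

```text
time: 7.12
tool_pos: [673.8, -90.0, 23.7]
tcp_rot: [-180.0, 0.0, -0.0]
ft_force: [0.6, -0.2, -2.0]
finger_gap: 34.8
time: 7.38
tool_pos: [674.0, -90.0, 23.5]
tcp_rot: [180.0, -0.0, -0.0]
ft_force: [-1.9, 0.6, 3.9]
finger_gap: 34.6
```

Contact at +4 N. Releasing, lifting, and going back to the reel.

```bash
python3 -m jog '[[[0,0,0,0,0,0,0.6],[0,0,0,0,0,0,0.8],[0,0,0,0,0,0,0.8],[0,0,-0.2,0,0,0,0.8],[0,0,-0.5,0,0,0,0.8],[0,0,-0.8,0,0,0,0.9],[0,0,-0.8,0,0,0,1],[-0.3,0,-0.4,0,0,0,1],[-0.6,0.02,0,0,0,0,1],[-0.9,0.02,0,0,0,0,1],[-0.9,0.02,0,0,0,0,1],[-0.9,0.02,0,0,0,0,1]]]'; python3 -m jog '[[[-0.5,0.05,0,0,0,0,1],[-0.25,0,0,0,0,0,1],[0,0,0,0,0,0,1],[0,0,0,0,0,0,1]]]'
python3 - <<'E'
from h import *
print(telemetry.sense()['tool_pos'])
im,d,K,T=shot("side","s3.png")
H,S,V=[c.astype(int) for c in cv2.split(cv2.cvtColor(im,cv2.COLOR_RGB2HSV))]
P=cloud(d,K,T); m=(np.hypot(P[...,0]-673,P[...,1]+90)<30)&(P[...,2]>44)&(P[...,2]<60); q=P[m]; print("jar",m.sum(),np.round(cv2.minEnclosingCircle(q[:,:2].astype(np.float32))[0],1),np.median(q[:,2]))
im,d,K,T=shot("wrist","w3.png"); P=cloud(d,K,T)
for lo,hi in((100,112),(55,66),(26,36)):
    m=(d>0)&(np.hypot(P[...,0]-450,P[...,1]+99)<70)&(P[...,2]>lo)&(P[...,2]<hi)
    if m.sum()>10:
        q=P[m];c,r=cv2.minEnclosingCircle(q[:,:2].astype(np.float32));print(lo,m.sum(),np.round(c,1),round(r,1),np.median(q[:,2]).round(1),[np.round(t,1) for t in cv2.minAreaRect(q[:,:2].astype(np.float32))])
E
```

```text
time: 8.88
tool_pos: [492.7, -94.0, 158.9]
tcp_rot: [180.0, -0.1, -0.0]
ft_force: [0.7, -0.7, 0.2]
finger_gap: 84.9
time: 9.38
tool_pos: [457.2, -96.4, 158.5]
tcp_rot: [180.0, -0.1, -0.0]
ft_force: [1.1, 0.0, -0.5]
finger_gap: 85.6
[457.2483714  -96.42013799 158.49686913]
jar 158 [671.2 -89.5] 53.013116195562986
100 2795 [453.6 -99.4] 25.0 106.7 [array([453.7, -99.5]), array([48.9, 49. ]), np.float64(27.0)]
55 1308 [453.2 -97.8] 32.8 60.6 [array([463.4, -96.5]), array([44.5, 65.2]), np.float64(7.5)]
26 2164 [ 449.4 -102. ] 63.1 30.6 [array([ 449.6, -102.2]), array([112.3,  60. ]), np.float64(20.8)]
```

View pics/w3.png

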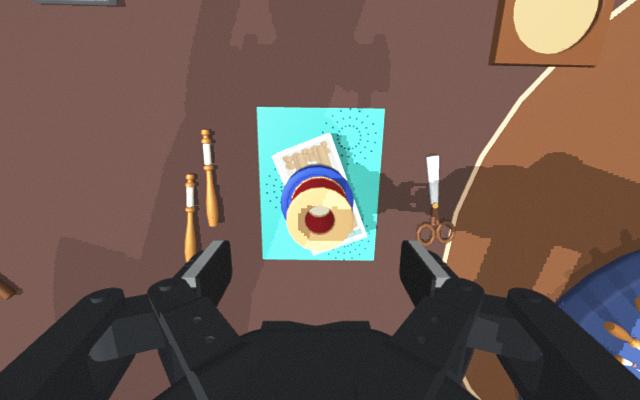

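View pics/s3.png

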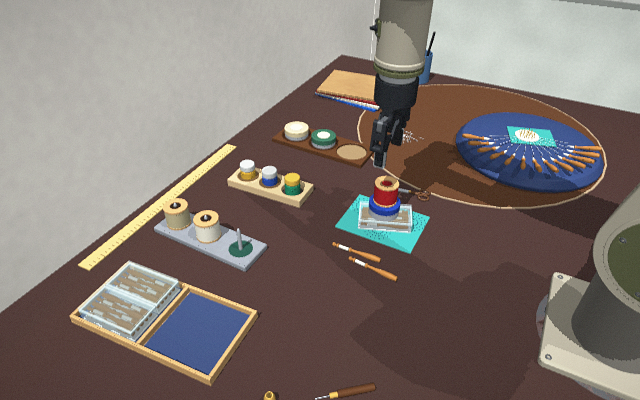

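Side view: the jar stands in the rack at (291,184), top height right. The wrist view has the reel at (320,218). Corrected position is (453.6,−98.0).

```bash
python3 -m jog '[[[-0.07,0.032,0.3,0,0,0,1],[0,0,0.5,0,0,0,1],[0,0,0.5,0,0,0,1],[0,0,0.35,0,0,0,1],[0,0,0.16,0,0,0,0.9],[0,0,0,0,0,0,0.75],[0,0,0,0,0,0,0.65],[0,0,0,0,0,0,0.6],[0,0,0,0,0,0,0.55],[0,0,0,0,0,0,0.5],[0,0,0,0,0,0,0.45],[0,0,0,0,0,0,0.45]]]' 40
```

```text
time: 10.98
tool_pos: [453.8, -98.4, 68.8]
tcp_rot: [179.9, -0.1, -0.0]
ft_force: [-0.7, -0.5, 5.9]
finger_gap: 48.8
```

```bash
python3 -m jog '[[[0,0,-0.1,0,0,0,0.45],[0,0,-0.3,0,0,0,0.45],[0,0,-0.4,0,0,0,0.45],[0.21,-0.22,-0.3,0,0,0,0.45],[0.425,-0.45,-0.1,0,0,0,0.45],[0.55,-0.58,0,0,0,0,0.45],[0.6,-0.63,0,0,0,0,0.45],[0.6,-0.63,0,0,0,0,0.45],[0.6,-0.63,0,0,0,0,0.45],[0.55,-0.58,0,0,0,0,0.45],[0.425,-0.45,0,0,0,0,0.45],[0.21,-0.22,0,0,0,0,0.45]]]'; python3 -m jog '[[[0.08,-0.09,0,0,0,0,0.45],[0,0,0,0,0,0,0.45],[0,0,0,0,0,0,0.45]]]'; python3 - <<'E'
from h import *
print(telemetry.sense()['tool_pos'])
im,d,K,T=shot("wrist","w4.png"); P=cloud(d,K,T);X,Y,Z=P[...,0],P[...,1],P[...,2]
win=lambda cx,cy,r:(np.hypot(X-cx,Y-cy)<r)
for nm,(x,y,lo,hi) in dict(r1=(746,124,55,66),r2=(825,123,55,66),held=(667,124,140,180)).items():
    m=(d>0)&win(x,y,38)&(Z>lo)&(Z<hi); q=P[m]; c,r=cv2.minEnclosingCircle(q[:,:2].astype(np.float32)); print(nm,m.sum(),np.round(c,1),round(r,1),np.median(q[:,2]).round(1))
im,d,K,T=shot("side","s4.png"); cv2.imwrite("pics/s4.png",cv2.resize(im[120:280,160:360],None,fx=3,fy=3)[:,:,::-1])
E
```

```text
time: 12.48
tool_pos: [662.5, 124.2, 127.7]
tcp_rot: [-180.0, -0.0, 0.1]
ft_force: [-0.4, -0.7, -1.6]
finger_gap: 49.1
time: 12.85
tool_pos: [665.1, 125.5, 127.6]
tcp_rot: [180.0, 0.0, -0.1]
ft_force: [-0.7, -0.3, -0.9]
finger_gap: 48.6
[665.12637341 125.54836204 127.59654286]
r1 4028 [746.5 122.6] 25.0 60.7
r2 493 [808.4 120.9] 17.1 60.4
held 12709 [671.9 123.9] 37.6 165.1
```

View pics/w4.png

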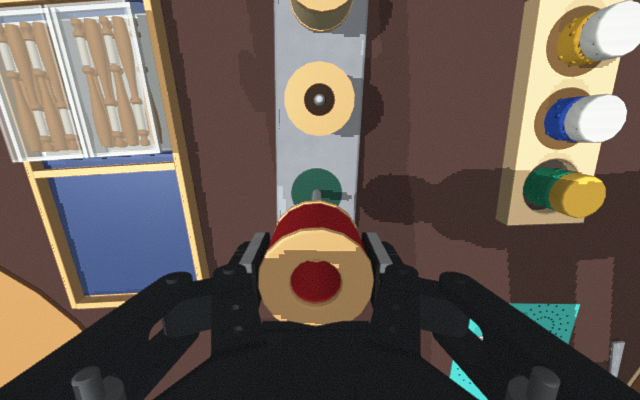

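The held reel is at (316,280), and in the wrist view the bare spindle lies in line just behind it. A 1 mm x shift is needed, then lower.

```bash
python3 -m jog '[[[0.025,0,0.3,0,0,0,0.45],[0,0,0.4,0,0,0,0.45],[0,0,0.4,0,0,0,0.45],[0,0,0.4,0,0,0,0.45],[0,0,0.3,0,0,0,0.45],[0,0,0.15,0,0,0,0.45],[0,0,0.05,0,0,0,0.45],[0,0,0.02,0,0,0,0.45],[0,0,0,0,0,0,0.45]]]'; python3 -m jog '[[[0,0,0.03,0,0,0,0.45],[0,0,0.02,0,0,0,0.45],[0,0,0,0,0,0,0.45]]]'
```

```text
time: 14.08
tool_pos: [667.3, 126.0, 27.4]
tcp_rot: [-180.0, -0.1, -0.0]
ft_force: [-0.1, 0.9, -0.7]
finger_gap: 48.9
time: 14.45
tool_pos: [666.6, 125.9, 24.0]
tcp_rot: [180.0, 0.0, -0.0]
ft_force: [0.6, 0.2, -1.7]
finger_gap: 48.8
```

```bash
python3 -m jog '[[[0,0,0.02,0,0,0,0.45],[0,0,0,0,0,0,0.45],[0,0,0.01,0,0,0,0.45],[0,0,0,0,0,0,0.45]]]'
```

```text
time: 14.95
tool_pos: [666.7, 125.9, 22.9]
tcp_rot: [-180.0, -0.0, -0.0]
ft_force: [-2.5, -0.8, 3.5]
finger_gap: 49.3
```

Contact again. Releasing, lifting, and going to the tin.

```bash
python3 -m jog '[[[0,0,0,0,0,0,0.7],[0,0,0,0,0,0,0.9],[0,0,0,0,0,0,0.9],[0,0,-0.2,0,0,0,0.9],[0,0,-0.5,0,0,0,0.9],[0,0,-0.8,0,0,0,1],[-0.1,0.1,-0.7,0,0,0,1],[-0.35,0.36,-0.3,0,0,0,1],[-0.6,0.62,0,0,0,0,1],[-0.7,0.74,0,0,0,0,1],[-0.7,0.74,0,0,0,0,1],[-0.7,0.74,0,0,0,0,1]]]'; python3 -m jog '[[[-0.6,0.62,0,0,0,0,1],[-0.37,0.38,0,0,0,0,1],[-0.15,0.15,0,0,0,0,1],[0,0,0,0,0,0,1],[0,0,0,0,0,0,1]]]'
python3 - <<'E'
from h import *
print(telemetry.sense()['tool_pos'])
im,d,K,T=shot("side","s5.png")
P=cloud(d,K,T); m=(np.hypot(P[...,0]-666,P[...,1]-125)<33)&(P[...,2]>54)&(P[...,2]<65); q=P[m]; print("reel",m.sum(),np.round(cv2.minEnclosingCircle(q[:,:2].astype(np.float32))[0],1),np.median(q[:,2]))
im,d,K,T=shot("wrist","w5.png"); P=cloud(d,K,T)
for lo,hi in((55,66),(26,36)):
    m=(d>0)&(np.hypot(P[...,0]-450,P[...,1]+99)<70)&(P[...,2]>lo)&(P[...,2]<hi)
    q=P[m];c,r=cv2.minEnclosingCircle(q[:,:2].astype(np.float32));print(lo,m.sum(),np.round(c,1),round(r,1),np.median(q[:,2]).round(1),[np.round(t,1) for t in cv2.minAreaRect(q[:,:2].astype(np.float32))])
E
```

```text
time: 16.45
tool_pos: [508.2, -40.1, 148.5]
tcp_rot: [180.0, -0.1, -0.0]
ft_force: [-0.1, -1.4, 0.5]
finger_gap: 85.5
time: 17.08
tool_pos: [453.8, -95.9, 147.8]
tcp_rot: [-180.0, -0.0, 0.0]
ft_force: [-0.5, -0.4, 1.1]
finger_gap: 85.6
[453.76661697 -95.93120698 147.80628298]
reel 378 [667.2 128. ] 60.99610820323164
55 4457 [452.8 -97.8] 33.1 60.4 [array([452.9, -97.9]), array([65.3, 65.3]), np.float64(77.1)]
26 3021 [ 450. -102.] 62.9 30.6 [array([ 449.6, -102.2]), array([112.5,  60.1]), np.float64(20.8)]
```

View pics/s5.png

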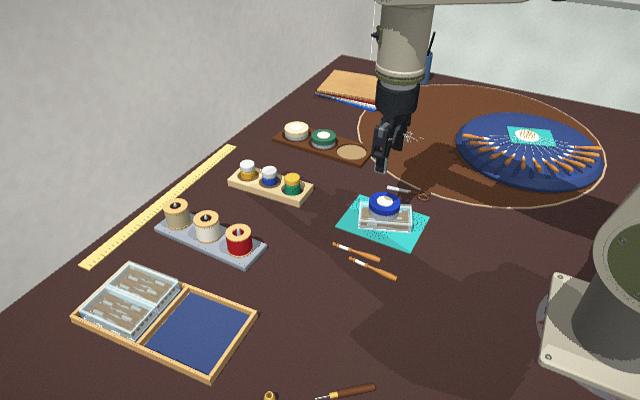

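Reel is home at (238,240) in the side view. Now the tin.

```bash
python3 -m jog '[[[-0.02,0.01,0.3,0,0,0,1],[0,0,0.5,0,0,0,1],[0,0,0.5,0,0,0,1],[0,0,0.5,0,0,0,1],[0,0,0.3,0,0,0,1],[0,0,0.15,0,0,0,1],[0,0,0.03,0,0,0,0.95],[0,0,0,0,0,0,0.85],[0,0,0,0,0,0,0.78],[0,0,0,0,0,0,0.72],[0,0,0,0,0,0,0.65],[0,0,0,0,0,0,0.65]]]' 40; python3 -m jog '[[[0,0,0,0,0,0,0.6],[0,0,0,0,0,0,0.6]]]'
```

```text
time: 18.68
tool_pos: [453.0, -97.4, 34.9]
tcp_rot: [180.0, -0.1, -0.0]
ft_force: [-2.1, -1.4, 4.6]
finger_gap: 64.5
time: 18.92
tool_pos: [452.9, -97.4, 34.8]
tcp_rot: [180.0, -0.1, -0.0]
ft_force: [-1.4, -0.5, 5.2]
finger_gap: 64.8
```

```bash
python3 -m jog '[[[0,0,-0.1,0,0,0,0.6],[0,0,-0.3,0,0,0,0.6],[0,0,-0.5,0,0,0,0.6],[0.17,0.22,-0.3,0,0,0,0.6],[0.34,0.43,-0.1,0,0,0,0.6],[0.45,0.57,0,0,0,0,0.6],[0.48,0.61,0,0,0,0,0.6],[0.48,0.61,0,0,0,0,0.6],[0.48,0.61,0,0,0,0,0.6],[0.45,0.57,0,0,0,0,0.6],[0.34,0.43,0,0,0,0,0.6],[0.17,0.22,0,0,0,0,0.6]]]'; python3 -m jog '[[[0.07,0.08,0,0,0,0,0.6],[0,0,0,0,0,0,0.6],[0,0,0,0,0,0,0.6]]]'; python3 - <<'E'
from h import *
print(telemetry.sense()['tool_pos'])
im,d,K,T=shot("wrist","w6.png"); P=cloud(d,K,T);X,Y,Z=P[...,0],P[...,1],P[...,2]
win=lambda cx,cy,r:(np.hypot(X-cx,Y-cy)<r)
for nm,(x,y,lo,hi) in dict(t1=(709,-317,30,41),t2=(793,-318,30,41)).items():
    m=(d>0)&win(x,y,40)&(Z>lo)&(Z<hi); q=P[m]; c,r=cv2.minEnclosingCircle(q[:,:2].astype(np.float32)); print(nm,m.sum(),np.round(c,1),round(r,1),np.median(q[:,2]).round(1))
H,S,V=[c.astype(int) for c in cv2.split(cv2.cvtColor(im,cv2.COLOR_RGB2HSV))]
m=(H>105)&(H<130)&(S>90)&win(625,-317,45)&(Z>70); c,r=cv2.minEnclosingCircle(P[m][:,:2].astype(np.float32)); print("held",np.round(c,1),r,np.median(P[m][:,2]))
E
```

```text
time: 20.42
tool_pos: [620.8, -311.9, 99.5]
tcp_rot: [180.0, -0.0, -0.1]
ft_force: [0.5, -0.5, -0.9]
finger_gap: 64.6
time: 20.8
tool_pos: [623.2, -314.0, 98.7]
tcp_rot: [-180.0, 0.0, -0.0]
ft_force: [0.1, 0.1, -1.6]
finger_gap: 64.6
[ 623.23296842 -313.98175771   98.73149402]
t1 7470 [ 709.  -317.6] 33.1 35.3
t2 441 [ 765.7 -319.1] 18.3 34.8
held [ 623.  -314.1] 34.01515197753906 123.96577397118206
```

View pics/w6.png

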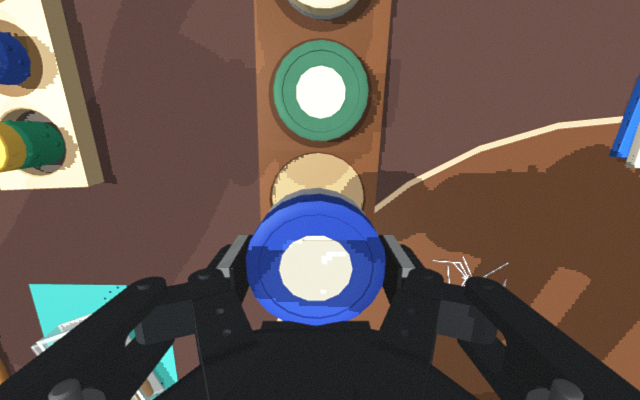

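The held tin is at (316,268), with the well directly ahead at (318,180). Shifting by (+1.8,−1) mm and lowering.

```bash
python3 -m jog '[[[0.035,0.02,0.3,0,0,0,0.6],[0,0,0.4,0,0,0,0.6],[0,0,0.4,0,0,0,0.6],[0,0,0.3,0,0,0,0.6],[0,0,0.2,0,0,0,0.6],[0,0,0.08,0,0,0,0.6],[0,0,0.02,0,0,0,0.6],[0,0,0,0,0,0,0.6]]]'; python3 -m jog '[[[0,0,0.03,0,0,0,0.6],[0,0,0.01,0,0,0,0.6],[0,0,0,0,0,0,0.6]]]'
```

```text
time: 21.85
tool_pos: [625.7, -315.9, 14.4]
tcp_rot: [180.0, -0.1, -0.0]
ft_force: [0.2, -0.4, -0.5]
finger_gap: 64.9
time: 22.22
tool_pos: [625.2, -315.5, 11.6]
tcp_rot: [-180.0, -0.0, -0.0]
ft_force: [-0.5, 0.4, -1.0]
finger_gap: 64.5
```

```bash
python3 -m jog '[[[0,0,0.02,0,0,0,0.6],[0,0,0,0,0,0,0.6],[0,0,0.015,0,0,0,0.6],[0,0,0,0,0,0,0.6]]]'
```

```text
time: 22.72
tool_pos: [625.3, -315.6, 10.0]
tcp_rot: [180.0, -0.0, -0.0]
ft_force: [-0.4, -0.8, 0.4]
finger_gap: 64.4
```

```bash
python3 -m jog '[[[0,0,0.015,0,0,0,0.6],[0,0,0,0,0,0,0.6],[0,0,0,0,0,0,0.6]]]'
```

```text
time: 23.1
tool_pos: [625.3, -315.6, 10.0]
tcp_rot: [180.0, -0.0, -0.0]
ft_force: [-4.1, 1.8, 6.6]
finger_gap: 64.8
```

Contact at 6.6 N. Releasing, lifting, and going to the box.

```bash
python3 -m jog '[[[0,0,0,0,0,0,0.85],[0,0,0,0,0,0,1],[0,0,0,0,0,0,1],[0,0,-0.2,0,0,0,1],[0,0,-0.5,0,0,0,1],[0,0,-0.7,0,0,0,1],[-0.18,-0.22,-0.6,0,0,0,1],[-0.4,-0.49,-0.2,0,0,0,1],[-0.6,-0.73,0,0,0,0,1],[-0.6,-0.73,0,0,0,0,1],[-0.6,-0.73,0,0,0,0,1],[-0.6,-0.73,0,0,0,0,1]]]'; python3 -m jog '[[[-0.35,-0.43,0,0,0,0,1],[-0.17,-0.22,0,0,0,0,1],[0,0,0,0,0,-0.0193,1],[0,0,0,0,0,-0.0193,1],[0,0,0,0,0,-0.0192,1],[0,0,0,0,0,0,1],[0,0,0,0,0,0,1]]]'
python3 - <<'E'
from h import *
s=telemetry.sense();print(s['tool_pos'],s['tcp_rot'])
im,d,K,T=shot("side","s7.png")
P=cloud(d,K,T); m=(np.hypot(P[...,0]-625,P[...,1]+315)<40)&(P[...,2]>28)&(P[...,2]<42); q=P[m]; print("tin",m.sum(),np.round(cv2.minEnclosingCircle(q[:,:2].astype(np.float32))[0],1),np.median(q[:,2]))
im,d,K,T=shot("wrist","w7.png"); P=cloud(d,K,T)
m=(d>0)&(np.hypot(P[...,0]-450,P[...,1]+101)<70)&(P[...,2]>24)&(P[...,2]<36)
q=P[m];print(m.sum(),np.median(q[:,2]).round(1),[np.round(t,1) for t in cv2.minAreaRect(q[:,:2].astype(np.float32))])
m=(d>0)&(np.hypot(P[...,0]-450,P[...,1]+101)<85)&(P[...,2]<8); print("card z",np.median(P[m][:,2]))
E
```

```text
time: 24.6
tool_pos: [475.7, -133.1, 119.9]
tcp_rot: [180.0, -0.1, -0.0]
ft_force: [0.6, -0.6, -0.6]
finger_gap: 85.5
time: 25.48
tool_pos: [450.6, -101.8, 119.3]
tcp_rot: [180.0, -0.0, 20.6]
ft_force: [0.6, 0.2, -0.4]
finger_gap: 85.0
[ 450.63223514 -101.75657474  119.31843131] [ 1.79981918e+02 -1.96038403e-02  2.06153773e+01]
tin 326 [ 625.8 -312.1] 36.267000354338734
8784 30.5 [array([ 449.6, -102.2]), array([112. ,  60.2]), np.float64(20.7)]
card z 1.2132201366561333
```

View pics/s7.png

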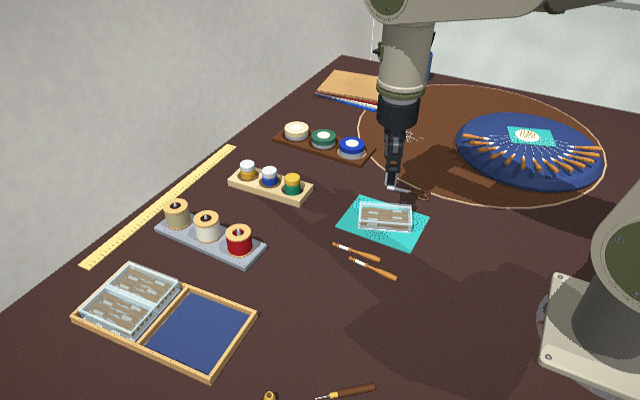

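View pics/w7.png

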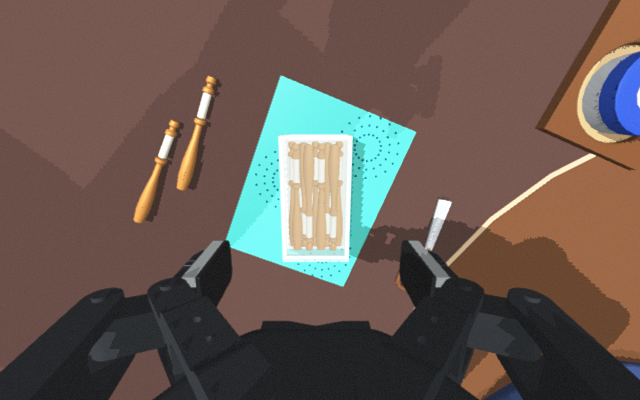

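Side view: the tin is home at (351,148). The box is aligned with the jaws at (316,198) in the wrist view. Descending on it.

```bash
python3 -m jog '[[[-0.012,-0.026,0.3,0,0,0,1],[0,0,0.5,0,0,0,1],[0,0,0.5,0,0,0,1],[0,0,0.5,0,0,0,1],[0,0,0.3,0,0,0,1],[0,0,0.15,0,0,0,1],[0,0,0.03,0,0,0,0.95],[0,0,0,0,0,0,0.82],[0,0,0,0,0,0,0.75],[0,0,0,0,0,0,0.7],[0,0,0,0,0,0,0.6],[0,0,0,0,0,0,0.55]]]' 50; python3 -m jog '[[[0,0,0,0,0,0,0.55],[0,0,0,0,0,0,0.55]]]'
```

```text
time: 27.08
tool_pos: [450.2, -100.9, 6.2]
tcp_rot: [179.9, -0.1, 20.8]
ft_force: [-1.5, -0.4, 8.0]
finger_gap: 58.5
time: 27.32
tool_pos: [450.2, -100.9, 6.2]
tcp_rot: [179.9, -0.1, 20.8]
ft_force: [-2.6, -0.6, 7.8]
finger_gap: 59.1
```

```bash
python3 -m jog '[[[0,0,-0.1,0,0,0,0.55],[0,0,-0.3,0,0,0,0.55],[0,0,-0.5,0,0,0.0121,0.55],[0,0,-0.5,0,0,0.0121,0.55],[0,0,-0.4,0,0,0.0121,0.55],[0,0,-0.1,0,0,0.012,0.55],[0.12,-0.24,0,0,0,0,0.55],[0.23,-0.49,0,0,0,0,0.55],[0.31,-0.65,0,0,0,0,0.55],[0.39,-0.81,0,0,0,0,0.55],[0.39,-0.81,0,0,0,0,0.55],[0.39,-0.81,0,0,0,0,0.55]]]'; python3 -m jog '[[[0.39,-0.81,0,0,0,0,0.55],[0.39,-0.81,0,0,0,0,0.55],[0.39,-0.81,0,0,0,0,0.55],[0.31,-0.65,0,0,0,0,0.55],[0.27,-0.57,0,0,0,0,0.55],[0.19,-0.41,0,0,0,0,0.55],[0.12,-0.25,0,0,0,0,0.55],[0,0,0,0,0,0,0.55],[0,0,0,0,0,0,0.55]]]'; python3 - <<'E'
from h import *
s=telemetry.sense();print(s['tool_pos'],s['tcp_rot'])
im,d,K,T=shot("wrist","w8.png"); P=cloud(d,K,T)
im,d,K,T=shot("top","t8.png")
E
```

```text
time: 28.82
tool_pos: [529.3, 97.5, 99.7]
tcp_rot: [-180.0, 0.0, 3.5]
ft_force: [1.7, -0.4, -3.0]
finger_gap: 58.7
time: 29.95
tool_pos: [619.1, 315.7, 99.7]
tcp_rot: [180.0, 0.0, 3.4]
ft_force: [-1.0, -0.8, -2.2]
finger_gap: 58.5
[619.05927316 315.665094    99.72188859] [1.79968920e+02 4.40536595e-02 3.39689673e+00]
```

View pics/w8.png

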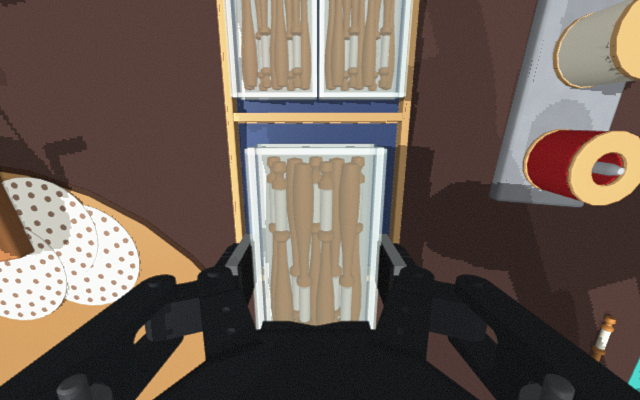

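The held box is centred over the empty bay: bay walls are at columns 236 and 404, box middle at about 316. Lowering.

```bash
python3 -m jog '[[[0,0,0.3,0,0,0,0.55],[0,0,0.4,0,0,0,0.55],[0,0,0.4,0,0,0,0.55],[0,0,0.3,0,0,0,0.55],[0,0,0.2,0,0,0,0.55],[0,0,0.08,0,0,0,0.55],[0,0,0.04,0,0,0,0.55],[0,0,0,0,0,0,0.55]]]'; python3 -m jog '[[[0,0,0.03,0,0,0,0.55],[0,0,0.01,0,0,0,0.55],[0,0,0,0,0,0,0.55]]]'; python3 -m jog '[[[0,0,0.02,0,0,0,0.55],[0,0,0,0,0,0,0.55]]]'
```

```text
time: 31.05
tool_pos: [619.9, 316.5, 14.7]
tcp_rot: [-180.0, -0.1, 3.4]
ft_force: [-0.0, -0.3, -1.8]
finger_gap: 58.9
time: 31.42
tool_pos: [619.4, 316.3, 12.1]
tcp_rot: [-180.0, -0.0, 3.4]
ft_force: [-0.1, -0.2, -1.8]
finger_gap: 58.9
time: 31.68
tool_pos: [619.6, 316.4, 11.4]
tcp_rot: [-180.0, -0.0, 3.4]
ft_force: [-1.9, -0.2, 0.1]
finger_gap: 59.1
```

Nearly touching. One more millimetre, then check the force.

```bash
python3 -m jog '[[[0,0,0.018,0,0,0,0.55],[0,0,0,0,0,0,0.55]]]'; python3 -m jog '[[[0,0,0,0,0,0,0.7],[0,0,0,0,0,0,0.85],[0,0,0,0,0,0,0.85],[0,0,-0.2,0,0,0,0.85],[0,0,-0.4,0,0,0,0.85],[0,0,-0.6,0,0,0,0.85],[0,0,-0.8,0,0,0,0.85],[-0.3,0.3,-0.6,0,0,0,0.85],[-0.6,0.6,-0.4,0,0,0,0.85],[-0.8,0.8,0,0,0,0,0.85],[-0.8,0.8,0,0,0,0,0.85],[-0.5,0.8,0,0,0,0,0.85]]]';python3 -m jog '[[[0,0.8,0,0,0,0,1],[0,0.8,0,0,0,0,1],[0,0.8,0,0,0,0,1],[0,0.8,0,0,0,0,1],[0,0.5,0,0,0,0,1],[0,0,0,0,0,0,1],[0,0,0,0,0,0,1]]]'
python3 - <<'E'
from h import *
for n in("side","top"):
    im,d,K,T=shot(n,n+"9.png"); P=cloud(d,K,T); X,Y,Z=P[...,0],P[...,1],P[...,2]
    for nm,(x,y,r,lo,hi) in dict(jar=(673,-90,30,45,60),reel=(666,125,33,54,67),tin=(625,-315,40,29,42),box=(619,316,75,29,42)).items():
        m=(d>0)&(np.hypot(X-x,Y-y)<r)&(Z>lo)&(Z<hi); q=P[m]
        if len(q)<10: print(n,nm,"none");continue
        A=np.c_[q[:,:2]-q[:,:2].mean(0),np.ones(len(q))]; g=np.linalg.lstsq(A,q[:,2],rcond=None)[0]
        print(n,nm,len(q),np.round(cv2.minEnclosingCircle(q[:,:2].astype(np.float32))[0],1),"z",np.median(q[:,2]).round(1),"slope",g[:2].round(3),[np.round(t,1) for t in cv2.minAreaRect(q[:,:2].astype(np.float32))])
E
```

```text
time: 31.92
tool_pos: [619.6, 316.4, 11.3]
tcp_rot: [180.0, -0.0, 3.4]
ft_force: [-4.8, -1.9, 8.0]
finger_gap: 59.0
time: 33.42
tool_pos: [478.5, 141.8, 161.9]
tcp_rot: [-180.0, -0.1, 3.4]
ft_force: [-0.1, -0.8, -0.3]
finger_gap: 72.5
time: 34.3
tool_pos: [490.8, -41.6, 161.2]
tcp_rot: [-180.0, -0.1, 3.4]
ft_force: [0.1, 1.1, 0.8]
finger_gap: 85.2
side jar 155 [670.8 -89. ] z 52.7 slope [ 0.059 -0.116] [array([672.3, -87.4]), array([34.2, 35.5]), np.float64(31.3)]
side reel 386 [666.9 127.7] z 60.9 slope [ 0.02 -0.03] [array([666. , 126.5]), array([48.2, 49.2]), np.float64(26.6)]
side tin 41 [ 626.6 -312. ] z 36.2 slope [ 0.052 -0.091] [array([ 631.9, -313.1]), array([54.6, 49.1]), np.float64(82.5)]
side box 2301 [618.8 317.1] z 35.8 slope [ 0.006 -0.013] [array([619. , 316.9]), array([114. ,  62.1]), np.float64(3.7)]
top jar none
top reel 360 [666.6 128.1] z 59.2 slope [0.    0.002] [array([666.5, 127.8]), array([48.5, 47.7]), np.float64(47.1)]
top tin 757 [ 626.  -313.1] z 34.0 slope [0.002 0.   ] [array([ 625.3, -313.4]), array([65.4, 64.6]), np.float64(84.2)]
top box 1500 [618.9 318.6] z 34.0 slope [-0.001  0.006] [array([619.4, 318.4]), array([113.3,  61.7]), np.float64(3.6)]
```

View pics/top9.png

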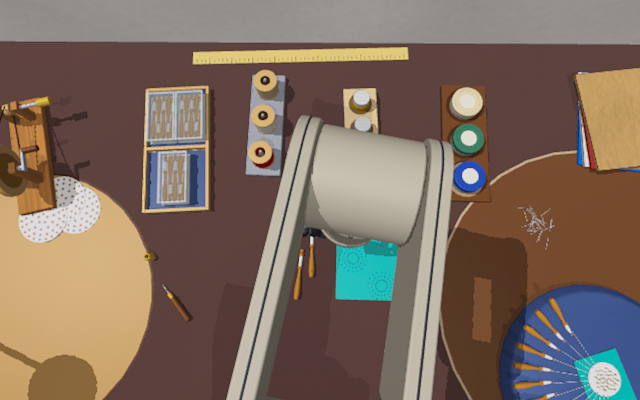

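The top view shows the tin, reel and box seated; the arm hides the jar there. In the side view the jar's top matches its neighbours at about 53 mm. The tool is clear, so I'm handing in.

```bash
python3 -c "
from bench import job; print(job.hand_in())"
```

```text
the job is handed in; nothing more can be done
None
```

I cleared the pile from the top down and put each thing in its place. Each was lowered until the wrist felt light contact (about 4–8 N) and then let go. Nothing dropped or toppled, and the job was handed in at about 34 s of the 102 s allowed. No verdict was reported.

Last checks, from the top and side cameras after the tool had moved clear:

| Thing | Top height (expected) | Offset from its place | Tilt slope |
|---|---|---|---|
| Pin tin | 34–36 mm (35) | about 1–3 mm | at most 0.002 (top view) |
| Reel | 59–61 mm (60) | about 2–3 mm | at most 0.002 (top view) |
| Bobbin box | 34–36 mm (35) | about 1–3 mm | at most 0.006 (top view) |
| Bead jar | 52.7 mm (52) | about 2–3 mm | not measured |

- **Jar:** the arm hid it from the top camera at the end, so only the side view confirms it. Its height there matches the neighbouring jars at 53 mm. The side view's slope reading of about 0.1 for the jar I put down to points on the side of the cap, not tilt; I have no second view to confirm that.
- **Tin in the side view:** its slope of about 0.09 came from only 41 points because the arm partly hid it, so I went by the top view.
- **Camera disagreement:** the wrist camera read y about 1.5–2.5 mm lower than the fixed ones. I corrected for this using the held jar's position.

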